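Dispense a tangerine with the hopper bin's lever

ROBOT

A 6-joint arm with a two-finger parallel gripper is mounted at the origin on the work surface. World frame = base frame: x ahead of the robot, y to its left, z up, the work surface at z = 0. Lengths are in m, angles in rad, forces in N, time in s.
With the tool pointing down it reaches from about 0.3 to 0.95 m from the base axis. Payload 3.1 kg.
Tool frame: the origin (TCP) lies midway between the tips of the shut fingers; the grasp point (between the pads) lies 19 mm behind it (robot.grasp_offset is the distance from the TCP to the grasp point, in m); z points along the fingers, y is the line along which they close (so a half turn about z gives the same grasp; the last joint's range is limited). The gripper opens to 85 mm and grips with 20 to 120 N. Pads are 22 mm wide; open, the fingers measure 114 mm over their backs; the gripper's body (76 mm by 85 mm) begins 54 mm behind the grasp point. The pads swing forward as they close: fully open they stand 13 mm farther back than shut.
Start: joints at [1.191, 0.308, 1.634, -0, 1.2, -0.07], TCP at [0.191, 0.595, 0.231] pointing down, gripper open.
Joint ranges: [-3.06, 3.06], [-0.79, 1.96], [0.05, 2.63], [-1.19, 4.34], [0.05, 2.64], [-2.94, 2.94]. Speed limits (rad/s): [2.79, 2.79, 3.14, 3.14, 3.14, 3.14].

INTERFACE

Orientations are given as a unit quaternion [x, y, z, w].
In Python, from rig import robot, imaging, job gives the robot as it stands.
- The arm moves only by the tool step_arm, never from a script. Its argument "moves" is a list of rows, each an object with "translation": the shift along the tool's x, y, z in cm, a list of three; "turn": the turn, a rotation vector about the tool's x, y, z in degrees, a list of three. In form: [{"translation": [dx, dy, dz], "turn": [wx, wy, wz]}, ...]. A call has 1 to 20 rows; each row shifts and turns the commanded pose from where the row before left it, along the tool's axes as they then stand; what a row does not reach is not made up. A row lasts 1/12 s, in which the tool goes at most 41.7 mm and 7.16 degrees, less where a joint would pass 70% of its speed; a pose out of reach is approached as far as the arm can. A call with a gripper value outside its range is refused whole. "claw" is the opening, from 0 (shut) to 1 (fully open), set as the call begins (left out, the last holds). The fingers move at their own pace and stop on an object; "newtons" is the grip in N (left out, the last holds). Time passes only in rows, so rows that do not move let the fingers close. It gives the time, the measured TCP pose, the force, the opening and the grip force at its end, in the units of the state.
- robot.read_state(): the state, without advancing time (a new reading comes with each control period).
- imaging.grab_frame(name): name is "scene" or "top"; returns a dict with "image" (480x640x3 uint8, red, green, blue), "vertical_fov" (degrees; the focal length in pixels is half the picture's height over the tangent of half this angle, whatever the lens; pixels are square), "cx", "cy" (the principal point, pixels), "R" (3x3) and "t" (3): a world point X has camera coordinates R X + t. Camera axes: x right, y down, z forward; pixel columns grow to the right and rows downward; lengths in m; the calibration is good to about 2 mm. A picture is of the moment at which its call begins. There is no depth.
- job.job_done(): hands the job in; it is judged then, once.
The state is a dict: "t": time; "qpos": joint angles; "qvel": joint speeds; "joint_efforts": joint torques, N m; "position": TCP position; "orientation": TCP orientation; "wrist_force": force on the tool from outside, world axes, zero at the start; "ft_torque": the same for the moment, N m; "grip_width": opening from 0.0 (shut) to 1.0 (fully open); "gripper_force": force on a finger pad.
Only numpy, scipy, OpenCV 4.12 (cv2) and the standard library are available. Lean on these libraries where they do the work, as an engineer would, in place of code of your own. Each camera call takes 0.05 s, during which the arm holds its last target. There are 200 camera calls.

TASK

Press the red paddle of the green bin's lever all the way down with the fingertips, so that the linked white lid lifts fully, and hold it there until the tangerine has rolled out into the tray; then ease the paddle slowly back up until the lid is shut, so that the lid never drops or slams. Do not touch the lid or the fruit, and leave the dabba, grater and mortar where they stand. Finish with the hand clear of everything.

Things in the scene. Friction and masses are not known exactly. Their poses are not given: they have to be found in the camera images.
- bin: Green plastic produce hopper, fixed on the marble top. Origin: on the marble, z up. Its own -x is its front: an open catch tray (x -232 to -120 mm, inside width 150, rim 72 high). The closed box part runs from x -30 to +103 mm, 160 wide (y +-80), 190 high. The lever is on its -y side. Inside, a floor sloping 10 degrees down to the tray.
- paddle (a point): Centre of the top of the red lever paddle (42 mm along bin x, 44 along bin y, 8 thick; dark steel bar under it, nothing below). At rest at bin (157, -108, 216) mm, top sloping up to the rear by 0.25 rad. Turns about a pivot at bin (20, -96, 165) mm, axis bin y: fully down it is 72 mm lower (144 above the marble), 8 mm further to the rear, sloping down 0.25 rad. Site axes: the bin's, at rest.
- lever (a joint): Lever angle in rad: 0 at rest (paddle up), 0.5 at its stop (paddle fully down). No latch: it needs a steady downward push of about 3 to 6 N on the paddle to move and hold it, and the weight of the lid pushes it back up.
- flap (a joint): Lid angle in rad: 0 shut, 1.05 fully open (about level). It is always 2.1 times the lever angle. Fully raised means above 0.9. Left to itself it falls shut in a fraction of a second (a slam); 1 rad/s or less is gentle, 2.5 rad/s counts as dropped.
- flap_edge (a point): Middle of the lower edge of the white lid, a plate 154 x 164 x 6 mm hinged along its top at bin x -30 mm, 185 mm high; shut it leans 54 degrees down towards the tray. It swings up and outwards over the tray, 154 mm from the hinge.
- tangerine: Orange ball-shaped fruit, 54 mm across, 85 g; origin at its centre. It starts inside the bin resting against the shut lid, and rolls by itself into the tray when the lid lifts.
- tray (a point): Point on the sloping tray floor in the middle of the tray's width, 35 mm behind its front rim: the tangerine comes to rest with its centre within about 60 mm of it sideways and 15 mm along bin x.
- dabba: Closed round steel tin, 98 mm across, 98 high, loose; origin under its centre. Bystander.
- grater: Steel box grater with black handle, 85 x 65 mm, 184 high, loose; origin under its centre. Bystander.
- mortar: Small wooden mortar, 92 mm across, 75 high, loose; origin under its centre. Bystander.

How it is judged:
By the outcome, as a careful person would: the job done as asked, in the order asked, and still so for the second after the job is handed in, with the robot touching nothing.
It also fails if it takes over 40 s, if anything falls off the work surface, if the arm or the gripper's body presses on something with over 40 N, if the wrist force passes 120 N, or if a joint passes its speed limit or range.

## Working session

There is one attempt and no reset: what is moved stays moved. The work goes in short steps, Python scripts to look and compute and a tool call to move; the robot and the scene stay as the last step left them, time stands still between calls to the robot, and variables do not carry over. Pictures are saved under pics/ and viewed, at most 10 in all, crops included, and the job is handed in when it is done.

Besides the shell and the picture viewer there is one more tool, called as name(argument=value, ...), one argument or row to a line, values as JSON. step_arm: Moves the arm, as the interface text tells. Its arguments: {"type":"object","properties":{"moves":{"type":"array","items":{"type":"object","properties":{"translation":{"type":"array","items":{"type":"number"}},"turn":{"type":"array","items":{"type":"number"}}}}},"claw":{"type":"number"},"newtons":{"type":"number"}},"required":["moves"]}

```bash
mkdir -p pics; python3 - <<'E'
from rig import robot, imaging
import cv2,pickle
s=robot.read_state();print(s)
d={}
for n in("scene","top"):
    f=imaging.grab_frame(n);d[n]=f;cv2.imwrite(f"pics/{n}0.png",f["image"][:,:,::-1]);print(n,f["vertical_fov"],f["cx"],f["cy"],f["R"],f["t"])
pickle.dump(d,open("f0.pkl","wb"))
E
```

```text
{'t': 0.0, 'qpos': array([ 1.19131618e+00,  3.09008898e-01,  1.63518719e+00, -6.95310196e-06,
        1.19965113e+00, -6.97225388e-02]), 'qvel': array([-0.00045052,  0.00089906, -0.00105959,  0.00117588,  0.00070234,
        0.00017028]), 'joint_efforts': array([ 3.07288919e-04, -4.15245330e+01, -2.76674223e+01, -2.66843263e-04,
        9.92652116e-03, -3.95577126e-05]), 'position': array([0.19025933, 0.59449066, 0.23004431]), 'orientation': array([ 1.54259007e-01,  9.88029801e-01, -1.09968718e-03, -2.47908134e-04]), 'wrist_force': array([ 0.33349639, -0.38512287, -0.11090705]), 'ft_torque': array([-0.02724934,  0.00466397, -0.0795428 ]), 'gripper_force': 0.0, 'grip_width': 1.0006310615738754}
scene 54.334690871801186 320.25428961895904 237.07785709284704 [[-0.89745074  0.4406956  -0.01922395]
 [ 0.30657582  0.5918033  -0.74550662]
 [-0.31716469 -0.67494906 -0.66622092]] [ 0.55032134 -0.07603993  1.04204261]
top 56.47363263750511 322.3733605531428 241.9632594829469 [[-1.49423734e-01 -9.88773160e-01  4.30902095e-04]
 [-9.66238561e-01  1.45925761e-01 -2.12341035e-01]
 [ 2.09894236e-01 -3.21451445e-02 -9.77195528e-01]] [0.11318732 0.63002268 0.7911363 ]
```

View pics/scene0.png

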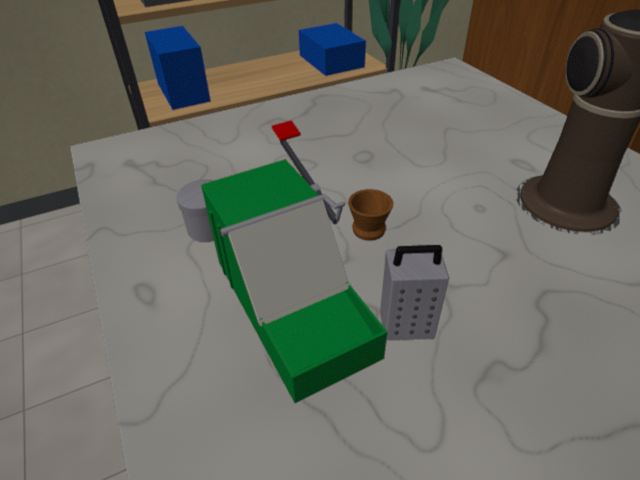

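View pics/top0.png

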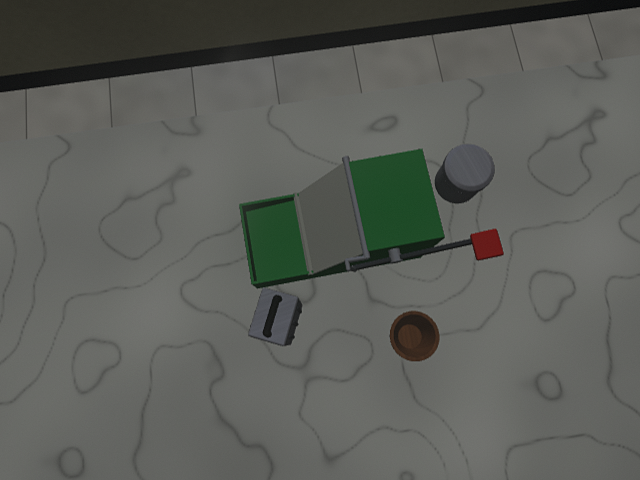

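The scene view shows the red paddle at (286,130) with the box's rear top corners at about (204,182) and (291,163). In the top view the paddle is at (487,244) and the corners are at (422,150) and (443,237). The mortar is near the lever and the dabba is behind the box.

```bash
cat > h.py <<'E'
import numpy as np,cv2
def K(f):
    h=240/np.tan(np.radians(f["vertical_fov"]/2)); return np.array([[h,0,f["cx"]],[0,h,f["cy"]],[0,0,1]])
def P(f): return K(f)@np.c_[f["R"],f["t"]]
def tri(d,a,b):
    X=cv2.triangulatePoints(P(d["scene"]),P(d["top"]),np.array(a,float).reshape(2,1),np.array(b,float).reshape(2,1)).ravel();return X[:3]/X[3]
def proj(f,X): x=P(f)@np.r_[X,1]; return x[:2]/x[2]
def red(f):
    h=cv2.cvtColor(f["image"],cv2.COLOR_RGB2HSV); m=((h[...,0]<5)|(h[...,0]>175))&(h[...,1]>200)&(h[...,2]>60)
    n,l,s,c=cv2.connectedComponentsWithStats(m.astype(np.uint8)); i=1+np.argmax(s[1:,4]); return c[i],s[i],cv2.minAreaRect(np.argwhere(l==i)[:,::-1].astype(np.float32))
E
python3 - <<'E'
import pickle;from h import *
d=pickle.load(open("f0.pkl","rb"))
r={n:red(d[n]) for n in d};print(r)
p=tri(d,r["scene"][0],r["top"][0]);print("paddle",p)
a=tri(d,(204,182),(422,150));b=tri(d,(291,163),(443,237));print("corners",a,b)
v=(a-b)[:2];v/=np.linalg.norm(v);x=np.array([v[1],-v[0]]);print("x axis",x,np.degrees(np.arctan2(x[1],x[0])))
o=(a+b)[:2]/2-x*.103;print("origin",o, "pred paddle",o+x*.157-v*.108)
for n in d:print(n,"tcp",proj(d[n],[.19,.595,.23]))
E
```

```text
{'scene': (array([285.39221557, 130.11976048]), array([272, 121,  28,  20, 334], dtype=int32), ((285.5, 130.00001525878906), (16.40512466430664, 23.98130989074707), 72.6459732055664)), 'top': (array([493.77777778, 230.77777778]), array([491, 230,   6,   4,   9], dtype=int32), ((493.7758483886719, 230.81033325195312), (5.756555557250977, 2.414039373397827), 21.801410675048828))}
paddle [ 0.57460212 -0.24191012  0.2168408 ]
corners [ 0.74527882 -0.16977918  0.19488376] [ 0.58844137 -0.17413426  0.18441006]
x axis [ 0.02775739 -0.99961469] -88.40941430782625
origin [ 0.66400108 -0.06899641] pred paddle [ 0.56040061 -0.22893371]
scene tcp [1018.61572147  415.46496113]
top tcp [-60.81700518 610.69190723]
```

```bash
sed -i 's/>200)&(h\[...,2\]>60/>170)\&(h[...,2]>60/' h.py; cat >> h.py <<'E'
def ray(f,u,z):
    d=f["R"].T@np.linalg.solve(K(f),[*u,1]);c=-f["R"].T@f["t"];return c+d*(z-c[2])/d[2]
E
python3 - <<'E'
import pickle;from h import *
d=pickle.load(open("f0.pkl","rb"))
r={n:red(d[n]) for n in d};print(r)
print("paddle",tri(d,r["scene"][0],r["top"][0]))
t=d["top"]
c=[((103,80),(422,150),.19),((103,-80),(443,237),.19),((-232,75),(240,205),.072),((-232,-75),(256,286),.072)]
A=np.array([k[0] for k in c])/1e3;W=np.array([ray(t,k[1],k[2])[:2] for k in c]);print(W)
R=np.arctan2(*(np.sum((A-A.mean(0))[:,0]*(W-W.mean(0))[:,1]-(A-A.mean(0))[:,1]*(W-W.mean(0))[:,0]),np.sum((A-A.mean(0))*(W-W.mean(0)))))
M=np.array([[np.cos(R),-np.sin(R)],[np.sin(R),np.cos(R)]]);o=W.mean(0)-M@A.mean(0)
print("yaw",np.degrees(R),"o",o,"res",W-(A@M.T+o),"paddle",M@[.157,-.108]+o)
for n,u,z in(("dabba",(469,167),.098),("mortar",(414,336),.075),("grater",(275,316),.184)):print(n,ray(t,u,z))
h=cv2.cvtColor(t["image"],cv2.COLOR_RGB2HSV);print(h[244,487])
E
```

```text
{'scene': (array([285.56069364, 130.12716763]), array([272, 121,  28,  20, 346], dtype=int32), ((285.6499938964844, 129.9499969482422), (16.76007080078125, 24.033309936523438), 71.56504821777344)), 'top': (array([486.39714286, 243.94142857]), array([471, 229,  32,  31, 700], dtype=int32), ((486.3623046875, 243.91473388671875), (26.339523315429688, 27.198421478271484), 76.75948333740234))}
paddle [ 0.56634234 -0.23379984  0.21445417]
[[ 0.74791589 -0.17161264]
 [ 0.59220095 -0.17569102]
 [ 0.73566551  0.16548335]
 [ 0.57408616  0.1533694 ]]
yaw -87.34199304709624 o [ 0.66545827 -0.07154334] res [[-0.00223287 -0.00089007]
 [ 0.00188005  0.00245145]
 [ 0.00604677  0.00179822]
 [-0.00569396 -0.00335959]] paddle [ 0.56485524 -0.23338285]
dabba [ 0.73706422 -0.28194686  0.098     ]
mortar [ 0.44002856 -0.12079448  0.075     ]
grater [0.50649035 0.11455241 0.184     ]
[  1 191 103]
```

step_arm(
  moves=[
    {"translation":[0,0,-1],"turn":[0,0,7]},
    {"translation":[0,0,-1],"turn":[0,0,7]},
    {"translation":[0,0,-1],"turn":[0,0,7]},
    {"translation":[0,0,-1],"turn":[0,0,7]},
    {"translation":[0,0,-1],"turn":[0,0,7]},
    {"translation":[0,0,-1],"turn":[0,0,7]},
    {"translation":[0,0,-1],"turn":[0,0,7]},
    {"translation":[0,0,-1],"turn":[0,0,7]},
    {"translation":[0,0,-1],"turn":[0,0,7]},
    {"translation":[0,0,-1],"turn":[0,0,7]},
    {"translation":[-3.5,1.43,0]},
    {"translation":[-3.5,1.43,0]},
    {"translation":[-3.5,1.43,0]},
    {"translation":[-3.5,1.43,0]},
    {"translation":[-3.5,1.43,0]},
    {"translation":[-3.5,1.43,0]},
    {"translation":[-3.5,1.43,0]},
    {"translation":[-3.5,1.43,0]},
    {"translation":[-3.5,1.43,0]},
    {"translation":[-3.5,1.43,0]},
  ],
  claw=0,
  newtons=20,
)

```text
invalid input
```

step_arm(
  moves=[
    {"translation":[-3.5,1.43,0]},
    {"translation":[-3.5,1.43,0]},
    {"translation":[-3.5,1.43,0]},
    {"translation":[-3.5,1.43,0]},
    {"translation":[-3.5,1.43,0]},
    {"translation":[-3.5,1.43,0]},
    {"translation":[-3.5,1.43,0]},
    {"translation":[-3.5,1.43,0]},
    {"translation":[-3.5,1.43,0]},
    {"translation":[-3.5,1.43,0]},
    {"translation":[-3.5,1.43,0]},
    {"translation":[-2,0.8,0]},
    {"translation":[0,0,0]},
    {"translation":[0,0,0]},
  ],
)

```text
invalid input
```

step_arm(
  moves=[
    {"translation":[0,0,-1],"turn":[0,0,7]},
    {"translation":[0,0,-1],"turn":[0,0,7]},
    {"translation":[0,0,-1],"turn":[0,0,7]},
    {"translation":[0,0,-1],"turn":[0,0,7]},
    {"translation":[0,0,-1],"turn":[0,0,7]},
    {"translation":[0,0,-1],"turn":[0,0,7]},
    {"translation":[0,0,-1],"turn":[0,0,7]},
    {"translation":[0,0,-1],"turn":[0,0,7]},
    {"translation":[0,0,-1],"turn":[0,0,7]},
    {"translation":[0,0,-1],"turn":[0,0,7]},
  ],
  claw=0,
  newtons=20,
)

```text
t: 0.93
position: [0.1904, 0.5949, 0.331]
orientation: [0.695, 0.719, -0.001, 0.0]
wrist_force: [-0.4, 0.1, -0.4]
grip_width: -0.004
gripper_force: 0.0
```

step_arm(
  moves=[
    {"translation":[-3.5,1.43,0],"turn":[0,0,0]},
    {"translation":[-3.5,1.43,0],"turn":[0,0,0]},
    {"translation":[-3.5,1.43,0],"turn":[0,0,0]},
    {"translation":[-3.5,1.43,0],"turn":[0,0,0]},
    {"translation":[-3.5,1.43,0],"turn":[0,0,0]},
    {"translation":[-3.5,1.43,0],"turn":[0,0,0]},
    {"translation":[-3.5,1.43,0],"turn":[0,0,0]},
    {"translation":[-3.5,1.43,0],"turn":[0,0,0]},
    {"translation":[-3.5,1.43,0],"turn":[0,0,0]},
    {"translation":[-3.5,1.43,0],"turn":[0,0,0]},
    {"translation":[-3.5,1.43,0],"turn":[0,0,0]},
    {"translation":[-3.5,1.43,0],"turn":[0,0,0]},
    {"translation":[-3.5,1.43,0],"turn":[0,0,0]},
    {"translation":[-3.5,1.43,0],"turn":[0,0,0]},
    {"translation":[-3.5,1.43,0],"turn":[0,0,0]},
    {"translation":[-3.5,1.43,0],"turn":[0,0,0]},
  ],
)

```text
t: 2.27
position: [0.4412, 0.0428, 0.331]
orientation: [0.693, 0.721, 0.0, -0.0]
wrist_force: [0.1, -0.1, 0.2]
grip_width: -0.0
gripper_force: 0.0
```

step_arm(
  moves=[
    {"translation":[-3.5,1.42,0],"turn":[0,0,0]},
    {"translation":[-3.5,1.42,0],"turn":[0,0,0]},
    {"translation":[-3.5,1.42,0],"turn":[0,0,0]},
    {"translation":[-3.5,1.42,0.5],"turn":[0,0,0]},
    {"translation":[-3.5,1.42,1],"turn":[0,0,0]},
    {"translation":[-3.5,1.42,1.5],"turn":[0,0,0]},
    {"translation":[-3.5,1.42,1.5],"turn":[0,0,0]},
    {"translation":[-3.4,1.42,1.5],"turn":[0,0,0]},
    {"translation":[0,0,0.5],"turn":[0,0,0]},
    {"translation":[0,0,0],"turn":[0,0,0]},
    {"translation":[0,0,0],"turn":[0,0,0]},
  ],
)

```text
t: 3.18
position: [0.5648, -0.2291, 0.2651]
orientation: [0.693, 0.721, -0.0, -0.002]
wrist_force: [0.1, -0.8, -0.9]
grip_width: 0.004
gripper_force: 0.0
```

```bash
python3 - <<'E'
from rig import robot, imaging
from h import *
import pickle
s=robot.read_state();print(s["position"],s["qpos"],s["wrist_force"])
d={n:imaging.grab_frame(n) for n in("scene","top")};pickle.dump(d,open("f1.pkl","wb"))
a=cv2.resize(d["scene"]["image"][40:240,180:440],(520,400));b=cv2.resize(d["top"]["image"][170:320,410:560],(280,280))
o=np.zeros((400,800,3),np.uint8);o[:,:520]=a;o[:280,520:]=b;cv2.imwrite("pics/c1.png",o[:,:,::-1])
E
```

```text
[ 0.56478481 -0.22914049  0.26505119] [-4.57122270e-01  2.51774790e-01  1.63574447e+00  5.43208597e-04
  1.25725448e+00 -4.95930925e-01] [ 0.06729808 -0.78106782 -0.85186331]
```

View pics/c1.png

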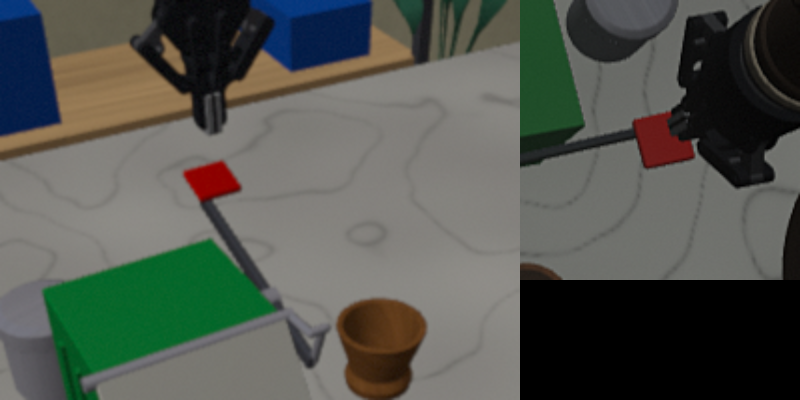

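The fingertips are above the red paddle, near crop (210,130) in the scene view, and the path down is clear. Next I approach and press.

step_arm(
  moves=[
    {"translation":[-0.3,0.1,1],"turn":[0,0,0]},
    {"translation":[-0.2,0,1],"turn":[0,0,0]},
    {"translation":[0,0,1],"turn":[0,0,0]},
    {"translation":[0,0,0.7],"turn":[0,0,0]},
    {"translation":[0,0,0.4],"turn":[0,0,0]},
    {"translation":[0,0,0.4],"turn":[0,0,0]},
    {"translation":[0,0,0.4],"turn":[0,0,0]},
    {"translation":[-0.1,0,0.4],"turn":[0,0,0]},
  ],
)

```text
t: 3.95
position: [0.5669, -0.2359, 0.2138]
orientation: [0.693, 0.721, -0.0, 0.0]
wrist_force: [-1.9, -0.7, 3.7]
grip_width: 0.0
gripper_force: 1.7
```

```bash
python3 - <<'E'
from rig import robot, imaging
from h import *
s=robot.read_state();print(s["t"],s["position"],s["wrist_force"])
d={n:imaging.grab_frame(n) for n in("scene","top")}
a=cv2.resize(d["scene"]["image"][90:360,180:420],(480,540));b=cv2.resize(d["top"]["image"][170:320,410:560],(300,300))
o=np.zeros((540,780,3),np.uint8);o[:,:480]=a;o[:300,480:]=b;cv2.imwrite("pics/c2.png",o[:,:,::-1])
E
```

```text
3.95 [ 0.56692303 -0.23586365  0.21376359] [-1.87962021 -0.70271283  3.65782564]
```

View pics/c2.png

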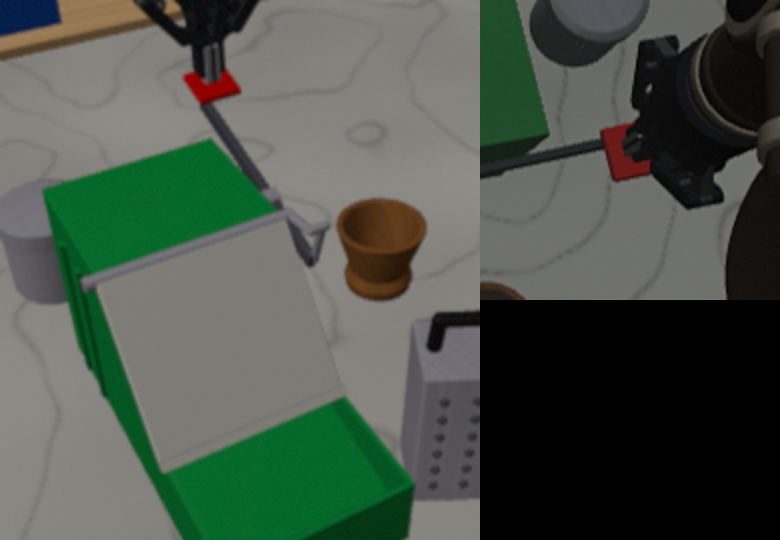

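The fingertips are on the middle of the paddle (3.7 N upward) and the lid has barely begun to move. I continue slowly along the arc.

step_arm(
  moves=[
    {"translation":[-0.1,0,0.4],"turn":[0,0,0]},
    {"translation":[-0.1,0,0.4],"turn":[0,0,0]},
    {"translation":[-0.1,0,0.4],"turn":[0,0,0]},
    {"translation":[-0.1,0,0.4],"turn":[0,0,0]},
    {"translation":[-0.1,0,0.4],"turn":[0,0,0]},
    {"translation":[-0.1,0,0.4],"turn":[0,0,0]},
    {"translation":[-0.1,0,0.4],"turn":[0,0,0]},
    {"translation":[0,0,0.4],"turn":[0,0,0]},
    {"translation":[0,0,0.4],"turn":[0,0,0]},
    {"translation":[0,0,0.4],"turn":[0,0,0]},
    {"translation":[0,0,0.4],"turn":[0,0,0]},
    {"translation":[0,0,0.4],"turn":[0,0,0]},
    {"translation":[0,0,0.4],"turn":[0,0,0]},
    {"translation":[0,0,0.4],"turn":[0,0,0]},
    {"translation":[0,0,0.4],"turn":[0,0,0]},
    {"translation":[0,0,0.3],"turn":[0,0,0]},
    {"translation":[0,0,0.2],"turn":[0,0,0]},
    {"translation":[0,0,0],"turn":[0,0,0]},
  ],
)

```text
t: 5.55
position: [0.5674, -0.2426, 0.1478]
orientation: [0.693, 0.721, 0.0, 0.0]
wrist_force: [0.5, 0.9, 4.7]
grip_width: 0.002
gripper_force: 2.2
```

```bash
python3 - <<'E'
from rig import robot, imaging
from h import *
s=robot.read_state();print(s["t"],s["position"],s["wrist_force"])
d={n:imaging.grab_frame(n) for n in("scene","top")}
a=cv2.resize(d["scene"]["image"][90:420,180:420],(400,550));b=cv2.resize(d["top"]["image"][130:330,220:540],(400,250))
o=np.zeros((550,800,3),np.uint8);o[:,:400]=a;o[:250,400:]=b;cv2.imwrite("pics/c3.png",o[:,:,::-1])
E
```

```text
5.55 [ 0.56738171 -0.24256688  0.1478319 ] [0.47721743 0.86914903 4.68971793]
```

View pics/c3.png

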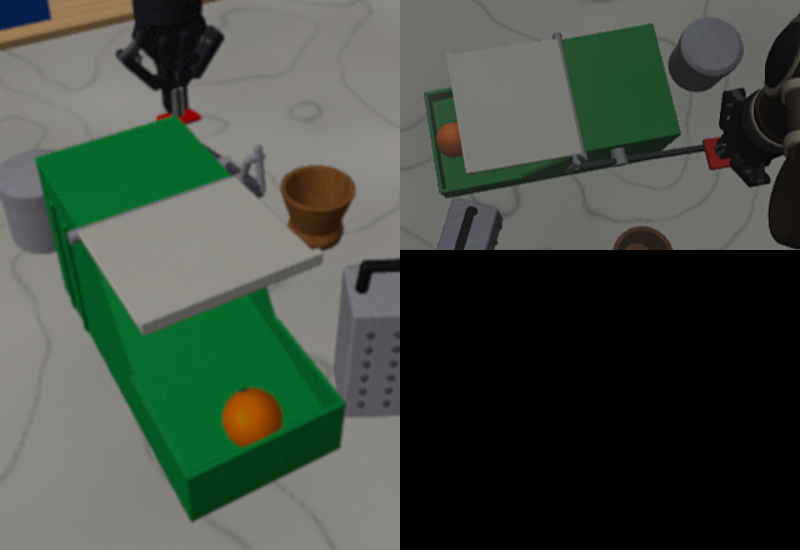

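The lid is about level and the tangerine is already in the tray (crop 252,418). I press to the stop gently and hold while it settles.

step_arm(
  moves=[
    {"translation":[0,0,0.1],"turn":[0,0,0]},
    {"translation":[0,0,0.1],"turn":[0,0,0]},
    {"translation":[0,0,0.1],"turn":[0,0,0]},
    {"translation":[0,0,0],"turn":[0,0,0]},
    {"translation":[0,0,0],"turn":[0,0,0]},
    {"translation":[0,0,0],"turn":[0,0,0]},
  ],
)

```text
t: 6.15
position: [0.5675, -0.2424, 0.1462]
orientation: [0.693, 0.721, 0.0, 0.0]
wrist_force: [-0.9, 1.9, 7.8]
grip_width: -0.002
gripper_force: 3.4
```

```bash
cat > o.py <<'E'
from rig import imaging,robot
from h import *
f=imaging.grab_frame("scene");h=cv2.cvtColor(f["image"],cv2.COLOR_RGB2HSV)
m=((h[...,0]>8)&(h[...,0]<22)&(h[...,1]>200)&(h[...,2]>120)).astype(np.uint8);m[:300]=0
y,x=np.nonzero(m);u=(x.mean(),y.mean());print("orange",u,len(x),"world at z~.05",ray(f,u,.05),robot.read_state()["wrist_force"])
R=np.radians(-87.34);print("bin xy",np.array([[np.cos(R),np.sin(R)],[-np.sin(R),np.cos(R)]])@(ray(f,u,.05)[:2]-[.6655,-.0715]))
E
python3 o.py
```

```text
orange (np.float64(328.0446549391069), np.float64(339.7063599458728)) 739 world at z~.05 [0.65688432 0.1183669  0.05      ] [-0.22124582  2.00835753  7.9686672 ]
bin xy [-0.19006217  0.00020515]
```

step_arm(
  moves=[
    {"translation":[0,0,0],"turn":[0,0,0]},
    {"translation":[0,0,0],"turn":[0,0,0]},
    {"translation":[0,0,0],"turn":[0,0,0]},
    {"translation":[0,0,0],"turn":[0,0,0]},
    {"translation":[0,0,0],"turn":[0,0,0]},
    {"translation":[0,0,0],"turn":[0,0,0]},
    {"translation":[0,0,0],"turn":[0,0,0]},
    {"translation":[0,0,0],"turn":[0,0,0]},
  ],
)

```text
t: 6.87
position: [0.5675, -0.2424, 0.1462]
orientation: [0.693, 0.721, 0.0, 0.0]
wrist_force: [-1.2, 3.0, 6.5]
grip_width: -0.002
gripper_force: 3.3
```

```bash
python3 o.py
```

```text
orange (np.float64(328.04600811907983), np.float64(339.7198917456022)) 739 world at z~.05 [0.65689381 0.11839025 0.05      ] [-1.11572368  2.85743974  6.3370129 ]
bin xy [-0.19008505  0.00021571]
```

The fruit is at rest and the lever is on its stop. Next I ease it up at 30 mm/s.

step_arm(
  moves=[
    {"translation":[0,0,-0.2],"turn":[0,0,0]},
    {"translation":[0,0,-0.25],"turn":[0,0,0]},
    {"translation":[0,0,-0.25],"turn":[0,0,0]},
    {"translation":[0,0,-0.25],"turn":[0,0,0]},
    {"translation":[0,0,-0.25],"turn":[0,0,0]},
    {"translation":[0,0,-0.25],"turn":[0,0,0]},
    {"translation":[0,0,-0.25],"turn":[0,0,0]},
    {"translation":[0,0,-0.25],"turn":[0,0,0]},
    {"translation":[0,0,-0.25],"turn":[0,0,0]},
    {"translation":[0,0,-0.25],"turn":[0,0,0]},
    {"translation":[0,0,-0.25],"turn":[0,0,0]},
    {"translation":[0,0,-0.25],"turn":[0,0,0]},
    {"translation":[0.05,0,-0.25],"turn":[0,0,0]},
    {"translation":[0.05,0,-0.25],"turn":[0,0,0]},
    {"translation":[0.05,0,-0.25],"turn":[0,0,0]},
    {"translation":[0.05,0,-0.25],"turn":[0,0,0]},
    {"translation":[0.05,0,-0.25],"turn":[0,0,0]},
    {"translation":[0.05,0,-0.25],"turn":[0,0,0]},
    {"translation":[0.05,0,-0.25],"turn":[0,0,0]},
    {"translation":[0.05,0,-0.25],"turn":[0,0,0]},
  ],
)

```text
t: 8.58
position: [0.5669, -0.2384, 0.1949]
orientation: [0.693, 0.721, -0.0, -0.0]
wrist_force: [0.1, -2.3, 3.3]
grip_width: 0.005
gripper_force: 1.8
```

step_arm(
  moves=[
    {"translation":[0.05,0,-0.2],"turn":[0,0,0]},
    {"translation":[0.05,0,-0.2],"turn":[0,0,0]},
    {"translation":[0.05,0,-0.2],"turn":[0,0,0]},
    {"translation":[0.05,0,-0.2],"turn":[0,0,0]},
    {"translation":[0.05,0,-0.2],"turn":[0,0,0]},
    {"translation":[0.05,0,-0.2],"turn":[0,0,0]},
    {"translation":[0,0,-0.2],"turn":[0,0,0]},
    {"translation":[0,0,-0.15],"turn":[0,0,0]},
    {"translation":[0,0,-0.15],"turn":[0,0,0]},
    {"translation":[0,0,-0.15],"turn":[0,0,0]},
    {"translation":[0,0,-0.15],"turn":[0,0,0]},
  ],
)

```text
t: 9.5
position: [0.5663, -0.2346, 0.2142]
orientation: [0.693, 0.721, 0.0, -0.001]
wrist_force: [-0.7, 1.8, 1.0]
grip_width: 0.002
gripper_force: 1.2
```

Nearly unloaded now; I creep the last few millimetres.

step_arm(
  moves=[
    {"translation":[0,0,-0.1],"turn":[0,0,0]},
    {"translation":[0,0,-0.1],"turn":[0,0,0]},
    {"translation":[0,0,-0.1],"turn":[0,0,0]},
    {"translation":[0,0,-0.1],"turn":[0,0,0]},
    {"translation":[0,0,-0.1],"turn":[0,0,0]},
    {"translation":[0,0,-0.1],"turn":[0,0,0]},
    {"translation":[0,0,-0.1],"turn":[0,0,0]},
    {"translation":[0,0,-0.1],"turn":[0,0,0]},
    {"translation":[0,0,-0.1],"turn":[0,0,0]},
    {"translation":[0,0,-0.2],"turn":[0,0,0]},
    {"translation":[0,0,-0.5],"turn":[0,0,0]},
    {"translation":[0,0,-1.5],"turn":[0,0,0]},
    {"translation":[0,0,-2.5],"turn":[0,0,0]},
    {"translation":[0,0,-3],"turn":[0,0,0]},
    {"translation":[0,0,-3],"turn":[0,0,0]},
    {"translation":[0,0,0],"turn":[0,0,0]},
    {"translation":[0,0,0],"turn":[0,0,0]},
  ],
)

```text
t: 10.92
position: [0.5683, -0.2364, 0.3344]
orientation: [0.693, 0.721, 0.001, 0.003]
wrist_force: [0.4, 0.2, -0.4]
grip_width: -0.001
gripper_force: 0.0
```

```bash
python3 o.py; python3 - <<'E'
from rig import robot, imaging
from h import *
import pickle
s=robot.read_state();print(s["t"],s["position"],s["wrist_force"],s["qvel"])
d={n:imaging.grab_frame(n) for n in("scene","top")};print(red(d["scene"])[0])
f0=pickle.load(open("f0.pkl","rb"))["scene"]["image"]
o=np.hstack([d["scene"]["image"][100:420,170:460],f0[100:420,170:460]]);cv2.imwrite("pics/c4.png",o[:,:,::-1])
E
```

```text
orange (np.float64(327.8789986091794), np.float64(339.7037552155772)) 719 world at z~.05 [0.65710962 0.11824693 0.05      ] [-0.38388164  0.09411946 -0.68423253]
bin xy [-0.18993187  0.00042465]
10.9667 [ 0.56718096 -0.23578899  0.33190843] [-0.38388164  0.09411946 -0.68423253] [-0.00094483  0.0298493   0.04952058 -0.00016376  0.001315   -0.00222585]
[285.51156069 130.0433526 ]
```

View pics/c4.png

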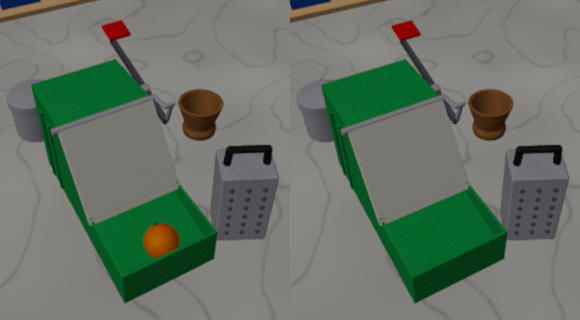

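The lid is shut as at the start, with the paddle back at its rest pixel. The tangerine is in the tray, the bystanders haven't moved, and the hand is clear.

```bash
python3 -c "
from rig import job
print(job.job_done())"
```

```text
the job is handed in; nothing more can be done
None
```

The job is handed in: I pressed the paddle to its stop, the tangerine rolled into the tray, I eased the lid shut slowly, and the hand finished clear with the dabba, grater and mortar not moved (about 11 s of the 40 s).

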